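# Switch on the light under the baking bench shelf

## Task

Switch on the work light of the little wooden shelf that bridges the baking table: push the round switch, which hangs under the shelf behind its front lip, all the way up from below, then let go of it. Leave the wide rectangular switch beside it (the warmer) as it is.

Things in the scene. Friction and masses are not known exactly. Their poses are not given: they have to be found in the camera images.
- bridge: Fixed wooden bridge shelf, 500 mm wide (y), 96 deep (x), 282 high, open front and back, end panels 16 thick. Origin on the table below its middle, z up, front faces -x (robot). Plate 12 thick, underside at 270; steel front lip (x -51 to -45) reaches down to 262. Both switches at x -26, one each side of the middle (y 60 to 120 off; sides vary). A 70 mm high loaf tin stands below; front is clear.
- light_tip (a point): Centre of the bottom face of the round white light switch, an upright cylinder 28 mm in diameter, axis 25 mm behind the lip's front face. When off it is about 218 mm above the table, 44 mm below the lip's lower edge; it rises with the switch. Axes as the shelf's. A steel disc 34 mm wide on top of the shelf marks the spot above it.
- light (a joint): Light switch, m: 0 is off (hanging down), 0.012 is fully up, on. It slides straight up against about 3 N of friction, has no spring and stays where it is left. It may start up to 0.002.
- warmer (a joint): Warmer switch, m, must stay down: same slide, height and friction (0 down, 0.012 up). A white block 50 mm wide along the lip, 24 mm deep, on the other side of the shelf's middle from the light switch. A steel rectangle 32 x 60 mm on top of the shelf marks the spot above it.

How it is judged:
At the end, for the whole second after the job is handed in: The round light switch stays pushed up (at least 9 of its 12 mm) and the rectangular warmer switch is still down (less than 4 mm) (value of joint light above 0.009 m and value of joint warmer below 0.004 m); the robot touches nothing.
It fails at once if the warmer switch is pushed up by 4 mm or more (value of joint warmer above 0.004 m).
It also fails if it takes over 40 s, if anything falls off the work surface, if the arm or the gripper's body presses on something with over 40 N, if the wrist force passes 120 N, or if a joint passes its speed limit or range.

## Robot

A 6-joint arm with a two-finger parallel gripper is mounted at the origin on the work surface. World frame = base frame: x ahead of the robot, y to its left, z up, the work surface at z = 0. Lengths are in m, angles in rad, forces in N, time in s.
With the tool pointing down it reaches from about 0.35 to 0.775 m from the base axis. Payload 5.5 kg.
Tool frame: the origin (TCP) lies at the very end of the fingers, on their centre line; the grasp point (between the pads) lies 19 mm behind it (grip_point_offset is the distance from the TCP to the grasp point, in m); z points along the fingers, y is the direction in which the jaws open and shut (so a half turn about z gives the same grasp; the last joint's range is limited). The gripper opens to 85 mm and grips with 20 to 120 N. Pads are 22 mm wide; open, the fingers measure 114 mm over their backs; the gripper's body (76 mm by 85 mm) begins 54 mm behind the grasp point. The pads swing forward as they close: fully open they stand 13 mm farther back than shut.
Start: joints at [-1.352, 0.313, 0.046, 1.304, 0, 1.431], TCP at [0.202, -0.538, 0.231] pointing down, gripper open.
Joint ranges: [-2.76, 2.76], [-0.86, 1.69], [-1.03, 1.26], [-2.2, 2.34], [-1.47, 1.5], [-3.14, 3.14]. Speed limits (rad/s): [2.57, 2.57, 3.14, 3.14, 3.14, 3.14].

## Interface

Orientations are given as a unit quaternion [w, x, y, z].
In Python, from workcell import * gives the robot as it stands.
- The arm moves only by the shell command python3 -m crank 'ROWS' [OPENING] [FORCE]. ROWS is a JSON object of lists of equal length, an entry for each row: "travel": the shift along the tool's x, y, z in units of 40 mm (1.0 is 40 mm), a list of three; "turn": the turn about the tool's z in rad. In form: {"travel": [[x, y, z], ...], "turn": [turn, ...]}. A call has 1 to 5 rows; each row is the pose to reach, as a shift and turn from the pose commanded when the call began, along the tool's axes at that moment; what a row does not reach only later rows make up. A row lasts 1/12 s, in which the tool goes at most 41.7 mm and 7.16 degrees, less where a joint would pass 70% of its speed; a pose out of reach is approached as far as the arm can. A call with a gripper value outside its range is refused whole. OPENING is the finger opening in mm, from 0 to 85.4, set as the call begins (- or left out, the last holds). The fingers move at their own pace and stop on an object; FORCE is the grip in N (left out, the last holds). Time passes only in rows, so rows that repeat a pose let the fingers close. It gives the time, the measured TCP pose, the force and the opening at its end, in the units of the state.
- get_state(): the state, without advancing time (a new reading comes with each control period).
- read_camera(name): name is "scene" or "top" or "wrist"; returns a dict with "image" (400x640x3 uint8, red, green, blue), "K" (3x3 intrinsics, pixels), "R" (3x3) and "t" (3): a world point X has camera coordinates R X + t. Camera axes: x right, y down, z forward; pixel columns grow to the right and rows downward; lengths in m; the calibration is good to about 2 mm. A picture is of the moment at which its call begins. There is no depth.
- hand_in(): hands the job in, once; it reports no verdict.
The state is a dict: "clock": time; "joint_pos": joint angles; "qvel": joint speeds; "tau": joint torques, N m; "tcp_pos": TCP position; "orientation": TCP orientation; "wrist_force": force on the tool from outside, world axes, zero at the start; "ft_torque": the same for the moment, N m; "finger_gap": finger opening in m.
Only numpy, scipy, OpenCV 4.12 (cv2) and the standard library are available. Lean on these libraries where they do the work, as an engineer would, in place of code of your own. Each camera call takes 0.05 s, during which the arm holds its last target. There are 200 camera calls.

## Working session

There is one attempt and no reset: what is moved stays moved. The work goes in short steps, Python scripts to look and compute and a shell command to move; the robot and the scene stay as the last step left them, time stands still between calls to the robot, and variables do not carry over. Pictures are saved under pics/ and viewed, about 8 in all and at most 12, crops included, and the job is handed in when it is done.

```bash
mkdir -p pics; ls
python3 - <<'E'
from workcell import *
import cv2,numpy as np
s=get_state();print({k:np.round(v,3) for k,v in s.items()})
for n in("scene","top"):
    c=read_camera(n);cv2.imwrite(f"pics/{n}0.png",c["image"][:,:,::-1]);print(n,c["K"].tolist(),np.round(c["R"],3).tolist(),np.round(-c["R"].T@c["t"],3))
E
```

```text
pics
{'clock': np.float64(0.0), 'joint_pos': array([-1.352,  0.314,  0.045,  1.304,  0.   ,  1.431]), 'qvel': array([-0.   ,  0.001,  0.001, -0.001, -0.   , -0.   ]), 'tau': array([ 1.0000e-03, -4.8063e+01,  2.9853e+01,  1.9000e-02, -0.0000e+00,
        0.0000e+00]), 'tcp_pos': array([ 0.202, -0.538,  0.23 ]), 'orientation': array([-0.001,  0.984,  0.178, -0.   ]), 'wrist_force': array([-0.329,  0.236,  0.012]), 'ft_torque': array([-0.014, -0.057, -0.026]), 'finger_gap': np.float64(0.086)}
scene [[459.701010776188, 0.0, 314.02730179237255], [0.0, 459.701010776188, 193.90270620090627], [0.0, 0.0, 1.0]] [[0.841, 0.54, -0.014], [0.36, -0.58, -0.731], [-0.403, 0.61, -0.682]] [ 0.95  -0.447  0.693]
top [[422.75694404973495, 0.0, 317.0220319998237], [0.0, 422.75694404973495, 193.27837649784828], [0.0, 0.0, 1.0]] [[-0.001, -1.0, -0.009], [-0.98, 0.003, -0.198], [0.198, 0.008, -0.98]] [0.496 0.002 0.775]
```

View pics/scene0.png

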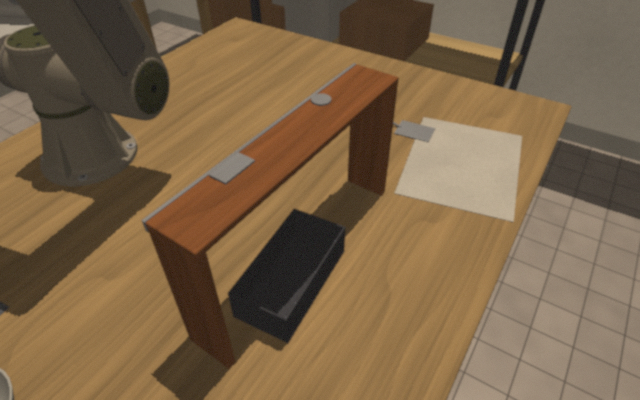

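View pics/top0.png

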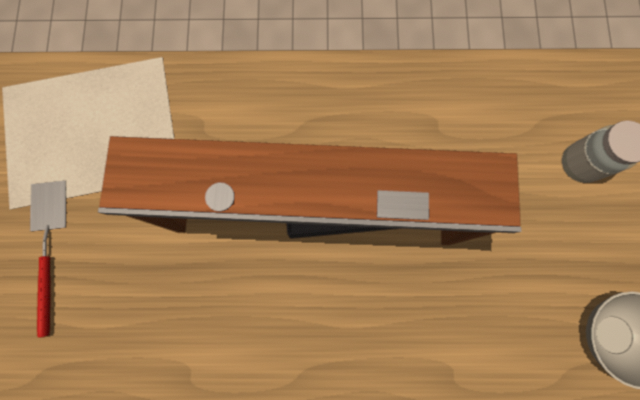

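The top view shows the round disc at (219,197) and the warmer rectangle at (403,205). A spatula lies to the left, with its handle at rows 258–337 near column 43 and its blade at (48,206). The tool can only point down, so the spatula looks like the way to reach under the switch.

```bash
cat > h.py <<'E'
from workcell import *
import cv2,numpy as np
def snap(n,f=None):
    c=read_camera(n)
    if f: cv2.imwrite(f"pics/{f}.png",c["image"][:,:,::-1])
    return c
def ray(c,uv,z):
    C=-c["R"].T@c["t"]; d=c["R"].T@np.linalg.solve(c["K"],[uv[0],uv[1],1.]); return C+d*(z-C[2])/d[2]
def mask_blobs(m,amin=60):
    n,l,s,ce=cv2.connectedComponentsWithStats(m.astype(np.uint8)); return [(l==i) for i in range(1,n) if s[i,4]>amin]
E
python3 - <<'E'
from h import *
c=snap("top");hsv=cv2.cvtColor(c["image"],cv2.COLOR_RGB2HSV)
red=((hsv[...,0]<6)|(hsv[...,0]>174))&(hsv[...,1]>190)
red[:,100:]=0
v,u=np.nonzero(red);print("red n",len(u))
r=cv2.minAreaRect(np.c_[u,v].astype(np.float32));print(r);
for p in cv2.boxPoints(r):print("handle corner",p,ray(c,p,.012).round(3))
print("blade ",[ray(c,p,.003).round(3) for p in((32,183),(66,181),(66,229),(33,231),(47,232))])
b=(hsv[...,1]<45)&(hsv[...,2]>110);b[:150]=0;b[240:]=0;b[:,:180]=0;b[:,460:]=0
b=cv2.morphologyEx(b.astype(np.uint8),cv2.MORPH_OPEN,np.ones((9,9)))
for m in mask_blobs(b):
    v,u=np.nonzero(m);q=cv2.minAreaRect(np.c_[u,v].astype(np.float32));print(q,ray(c,q[0],.283).round(4))
print("front edge top",[ray(c,p,.282).round(4) for p in((100,210),(519,230),(110,137),(517,154))])
E
```

```text
red n 934
((43.0, 296.5), (79.0, 12.0), 90.0)
handle corner [ 37. 257.] [0.535 0.512 0.012]
handle corner [ 49. 257.] [0.535 0.49  0.012]
handle corner [ 49. 336.] [0.4   0.473 0.012]
handle corner [ 37. 336.] [0.4   0.494 0.012]
blade  [array([0.674, 0.545, 0.003]), array([0.678, 0.481, 0.003]), array([0.587, 0.471, 0.003]), array([0.583, 0.532, 0.003]), array([0.581, 0.505, 0.003])]
((219.5, 196.5), (25.0, 25.0), 90.0) [0.5923 0.1219 0.283 ]
((402.5, 204.5), (25.0, 49.0), 90.0) [ 0.582  -0.0949  0.283 ]
front edge top [array([0.5766, 0.2635, 0.282 ]), array([ 0.5517, -0.2293,  0.282 ]), array([0.6674, 0.2603, 0.282 ]), array([ 0.6437, -0.2357,  0.282 ])]
```

Sizes check out: the shelf measures 493 × 91 mm (500 × 96 nominal) with a yaw of about -0.05. The light's disc is at (0.592, 0.122) and the warmer is opposite, at (0.582, -0.095). The spatula handle runs from (0.400, 0.483) to (0.535, 0.501). Moving there now, with a turn of about half a revolution to keep joint 6 in range.

```bash
cat > plan.py <<'E'
import sys,numpy as np
from workcell import *
from scipy.spatial.transform import Rotation as Ro
def yawof(q): 
    R=Ro.from_quat(np.roll(q,-1)).as_matrix(); return R,np.arctan2(R[1,0],R[0,0])
def plan(*tg):
    s=get_state();R,y=yawof(s["orientation"])
    print("t",round(float(s["clock"]),2),"tcp",s["tcp_pos"].round(4),"yaw",round(float(y),3),"gap",round(float(s["finger_gap"]),4),"F",s["wrist_force"].round(1),"j",s["joint_pos"].round(2))
    if len(tg)>=3: print("travel",(R.T@(np.array(tg[:3])-s["tcp_pos"])/.04).round(2), "turn",[round(float(-((tg[3]-y+np.pi)%(2*np.pi)-np.pi)),3) if len(tg)>3 else 0])
if __name__=="__main__": plan(*map(float,sys.argv[1:]))
E
python3 -m crank '{"travel":[[0.65,-0.76,0],[1.3,-1.52,0],[1.95,-2.27,0],[2.6,-3.03,0],[3.26,-3.79,0]],"turn":[-0.12,-0.24,-0.36,-0.48,-0.6]}'
python3 plan.py 0.34 -0.162 0.23; python3 plan.py 0.40 0.03 0.23
```

```text
clock: 0.57
tcp_pos: [0.2708, -0.3488, 0.2309]
orientation: [-0.0, 0.886, 0.463, 0.0]
wrist_force: [0.9, 0.1, 0.2]
finger_gap: 0.0853
t 0.57 tcp [ 0.2708 -0.3488  0.2309] yaw 0.964 gap 0.0853 F [0.9 0.1 0.2] j [-1.09  0.06 -0.27  1.24  0.    1.08]
travel [ 4.82 -1.24  0.02] turn [0]
t 0.57 tcp [ 0.2708 -0.3488  0.2309] yaw 0.964 gap 0.0853 F [0.9 0.1 0.2] j [-1.09  0.06 -0.27  1.24  0.    1.08]
travel [ 9.62 -2.75  0.03] turn [0]
```

```bash
python3 -m crank '{"travel":[[0.96,-0.25,0],[1.93,-0.5,0],[2.89,-0.75,0],[3.86,-1.0,0],[4.82,-1.24,0]],"turn":[-0.12,-0.24,-0.36,-0.48,-0.6]}' >/dev/null
python3 plan.py 0.405 0.03 0.23
```

```text
t 0.98 tcp [ 0.3409 -0.1625  0.2313] yaw 1.564 gap 0.0855 F [ 1.2 -0.5  0.3] j [-0.66 -0.07 -0.4   1.24  0.    0.92]
travel [4.82 1.57 0.03] turn [0]
```

```bash
python3 -m crank '{"travel":[[0.96,0.31,0],[1.93,0.63,0],[2.89,0.94,0],[3.86,1.25,0],[4.82,1.57,0]],"turn":[-0.12,-0.24,-0.36,-0.48,-0.6]}' >/dev/null
python3 plan.py 0.43 0.22 0.23
```

```text
t 1.4 tcp [0.406  0.0298 0.2313] yaw 2.165 gap 0.0856 F [ 1.3 -1.1  0.4] j [-0.12 -0.01 -0.34  1.24 -0.    0.85]
travel [3.6  3.16 0.03] turn [0]
```

```bash
python3 -m crank '{"travel":[[0.72,0.63,0],[1.44,1.26,0],[2.16,1.9,0],[2.88,2.53,0],[3.6,3.16,0]],"turn":[-0.12,-0.24,-0.36,-0.48,-0.6]}' >/dev/null
python3 plan.py 0.45 0.41 0.23 3.27
```

```text
t 1.82 tcp [0.431  0.2197 0.2311] yaw 2.765 gap 0.0853 F [ 0.  -0.2  0.3] j [ 0.31  0.14 -0.18  1.25 -0.    0.68]
travel [1.31 4.6  0.03] turn [-0.505]
```

```bash
python3 -m crank '{"travel":[[0.26,0.92,0],[0.52,1.84,0],[0.78,2.76,0],[1.05,3.68,0],[1.31,4.6,0]],"turn":[-0.1,-0.2,-0.3,-0.4,-0.5]}' >/dev/null
python3 plan.py 0.46 0.491 0.15 3.27
python3 - <<'E'
from h import *
snap("wrist","w1")
E
```

```text
t 2.23 tcp [0.451  0.4097 0.2308] yaw -3.019 gap 0.0851 F [ 1.8  0.4 -0.8] j [ 0.61  0.38  0.14  1.33 -0.    0.48]
travel [-0.47  1.99  2.02] turn [-0.006]
```

View pics/w1.png

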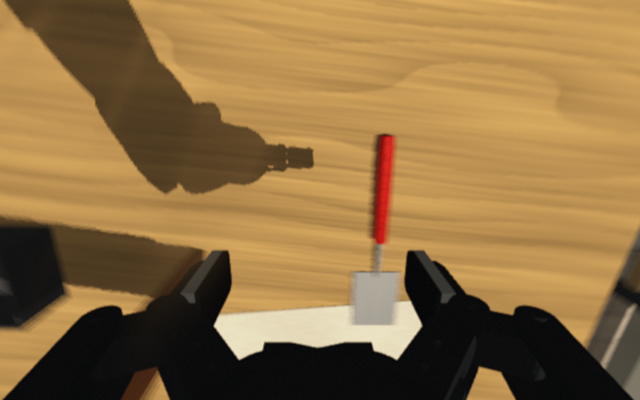

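The wrist view shows the handle from (386,135) to (380,242), the shank below it, and the blade at (375,298). Measuring it again here gives a second view for height.

```bash
python3 - <<'E'
from h import *
P=[]
for n in("top","wrist"):
    c=snap(n);hsv=cv2.cvtColor(c["image"],cv2.COLOR_RGB2HSV)
    red=((hsv[...,0]<6)|(hsv[...,0]>174))&(hsv[...,1]>190)
    b=[m for m in mask_blobs(red,300)]
    for m in b:
        v,u=np.nonzero(m);q=cv2.minAreaRect(np.c_[u,v].astype(np.float32));print(n,q)
        if n=="top" and q[0][0]>100: continue
        X=np.array([ray(c,p,.012) for p in np.c_[u,v]])
        r=cv2.minAreaRect(X[:,:2].astype(np.float32)*1000);print("mm",r, cv2.boxPoints(r).round(0).tolist())
        P.append((c["K"]@np.c_[c["R"],c["t"]],q[0]))
X=cv2.triangulatePoints(P[0][0],P[1][0],np.array(P[0][1]),np.array(P[1][1]));print((X[:3]/X[3]).ravel())
E
python3 plan.py 0.5 0.493 0.13 3.262
```

```text
top ((43.0, 296.5), (79.0, 12.0), 90.0)
mm ((467.8933410644531, 492.3260192871094), (137.43087768554688, 20.90787124633789), 7.122366428375244) [[398.0, 494.0], [401.0, 473.0], [537.0, 490.0], [535.0, 511.0]]
wrist ((377.805419921875, 189.0208282470703), (15.305375099182129, 108.77019500732422), 3.900493860244751)
mm ((468.2460632324219, 489.6863098144531), (139.79519653320312, 18.411104202270508), 6.229184150695801) [[398.0, 491.0], [400.0, 473.0], [539.0, 488.0], [537.0, 506.0]]
[0.46561962 0.49032417 0.01399868]
t 2.38 tcp [0.4509 0.41   0.2296] yaw -3.021 gap 0.0853 F [-1.2  0.1 -0.1] j [ 0.61  0.38  0.14  1.33 -0.    0.49]
travel [-1.47  1.92  2.48] turn [0.0]
```

```bash
python3 -m crank '{"travel":[[-0.37,0.47,0.6],[-0.74,0.94,1.2],[-1.1,1.4,1.8],[-1.47,1.92,2.48],[-1.47,1.92,2.48]],"turn":[0,0,0,0,0]}' 40 >/dev/null
python3 plan.py 0.515 0.4965 0.05 3.258
```

```text
t 2.8 tcp [0.5    0.4903 0.1232] yaw -3.026 gap 0.0397 F [-1.1 -1.2 -2. ] j [0.66 0.61 0.25 1.22 0.   0.54]
travel [-0.41  0.12  1.83] turn [-0.0]
```

```bash
python3 -m crank '{"travel":[[-0.1,0.03,0.45],[-0.2,0.06,0.9],[-0.3,0.09,1.35],[-0.41,0.12,1.83],[-0.41,0.12,1.83]],"turn":[0,0,0,0,0]}' >/dev/null
python3 plan.py 0.515 0.4965 0.007 3.258
python3 - <<'E'
from h import *
snap("wrist","w2")
E
```

```text
t 3.22 tcp [0.5153 0.4945 0.0552] yaw -3.027 gap 0.0399 F [-1.8 -0.8 -1.4] j [ 0.65  0.68  0.19  1.09 -0.    0.54]
travel [-0.01  0.05  1.21] turn [-0.002]
```

View pics/w2.png

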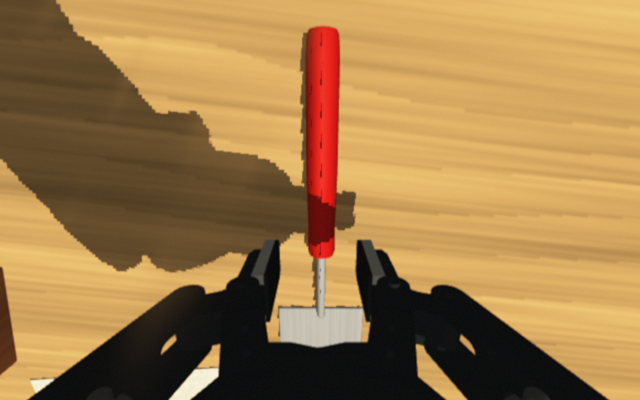

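The handle at column 321 sits midway between the fingers, at columns 275 and 362. Going down and gripping.

```bash
python3 -m crank '{"travel":[[0,0.02,0.4],[0,0.03,0.8],[0,0.04,1.15],[0,0.04,1.15],[0,0.04,1.15]],"turn":[0,0,0,0,0]}' >/dev/null
python3 plan.py
python3 -m crank '{"travel":[[0,0,0],[0,0,0],[0,0,0],[0,0,0],[0,0,0]],"turn":[0,0,0,0,0]}' 0 120 >/dev/null
python3 -m crank '{"travel":[[0,0,0],[0,0,0],[0,0,0],[0,0,0],[0,0,0]],"turn":[0,0,0,0,0]}' >/dev/null
python3 plan.py
python3 -m crank '{"travel":[[0,0,-0.3],[0,0,-0.8],[0,0,-1.5],[0,0,-2],[0,0,-2]],"turn":[0,0,0,0,0]}' >/dev/null
python3 plan.py 0.48 0.42 0.16 3.1416
python3 - <<'E'
from h import *
a=snap("wrist")["image"];b=snap("scene")["image"];
cv2.imwrite("pics/g3.png",np.vstack([a,b])[:,:,::-1][::1][:,::1] if 0 else cv2.resize(np.hstack([a,b]),(800,250))[:,:,::-1])
E
```

```text
t 3.68 tcp [0.5163 0.4985 0.0141] yaw -3.025 gap 0.0395 F [ 0.3  0.1 -0.7] j [ 0.66  0.71  0.15  1.01 -0.    0.54]
t 4.52 tcp [0.5198 0.5012 0.0194] yaw -3.025 gap 0.0001 F [-2.3 -3.1 19. ] j [ 0.66  0.7   0.15  1.01 -0.    0.54]
t 4.93 tcp [0.5189 0.5014 0.0998] yaw -3.024 gap 0.0002 F [0.8 0.4 0.9] j [0.66 0.65 0.26 1.17 0.   0.54]
travel [ 1.19 -1.9  -1.52] turn [0.117]
```

View pics/g3.png

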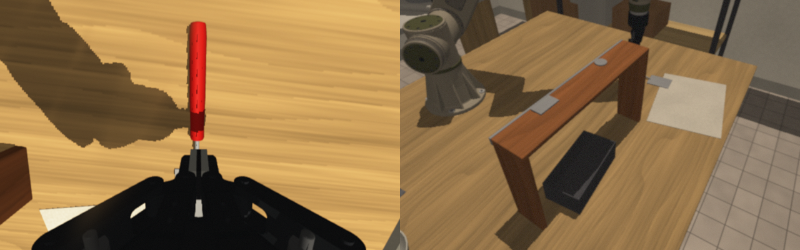

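The grip missed. The gap went to 0 with +19 N upward: with the pads still swung back, they closed above the handle and pressed on its top. I'll open, re-measure the handle and go about 10 mm lower.

```bash
python3 -m crank '{"travel":[[0,0,0],[0,0,0],[0,0,0],[0,0,0],[0,0,0]],"turn":[0,0,0,0,0]}' 32 >/dev/null
python3 - <<'E'
from h import *
c=snap("wrist");hsv=cv2.cvtColor(c["image"],cv2.COLOR_RGB2HSV)
red=((hsv[...,0]<6)|(hsv[...,0]>174))&(hsv[...,1]>190)
for m in mask_blobs(red,300):
    v,u=np.nonzero(m);print(u.min(),u.max(),v.min(),v.max())
    X=np.array([ray(c,p,.01) for p in np.c_[u,v]])
    r=cv2.minAreaRect(X[:,:2].astype(np.float32)*1000);print("mm",r, cv2.boxPoints(r).round(0).tolist())
E
python3 plan.py 0.515 0.4965 0.0 3.258
```

```text
306 333 39 233
mm ((468.4161682128906, 494.069091796875), (141.45681762695312, 19.13500213623047), 6.155053615570068) [[397.0, 496.0], [399.0, 477.0], [540.0, 492.0], [538.0, 511.0]]
t 5.5 tcp [0.5162 0.499  0.0921] yaw -3.024 gap 0.0323 F [ 0.1  0.6 -0.1] j [ 0.66  0.66  0.25  1.16 -0.    0.54]
travel [ 0.03 -0.06  2.3 ] turn [0.001]
```

```bash
python3 -m crank '{"travel":[[0,0,0.5],[0,0,1.0],[0,0,1.5],[0,0,1.9],[0,0,2.2]],"turn":[0,0,0,0,0]}' >/dev/null
python3 -m crank '{"travel":[[0,0,0],[0,0,0],[0,0,0]],"turn":[0,0,0]}' >/dev/null
python3 plan.py
python3 -m crank '{"travel":[[0,0,0],[0,0,0],[0,0,0],[0,0,0],[0,0,0]],"turn":[0,0,0,0,0]}' 0 120 >/dev/null
python3 -m crank '{"travel":[[0,0,0],[0,0,0],[0,0,0],[0,0,0],[0,0,0]],"turn":[0,0,0,0,0]}' >/dev/null
python3 plan.py
```

```text
t 6.17 tcp [0.517  0.4997 0.0059] yaw -3.024 gap 0.0317 F [ 1.2 -0.4 -0.4] j [ 0.66  0.72  0.14  0.99 -0.    0.54]
t 7.0 tcp [0.5175 0.5001 0.0071] yaw -3.024 gap 0.0143 F [-0.4 -0.6  6.6] j [ 0.66  0.72  0.14  0.99 -0.    0.54]
```

Gripped at 14.3 mm. Lifting and checking.

```bash
python3 -m crank '{"travel":[[0,0,-0.5],[0,0,-1.2],[0,0,-2],[0,0,-2.8],[0,0,-3.5]],"turn":[0,0,0,0,0]}' >/dev/null
python3 -m crank '{"travel":[[0.5,-0.4,0],[1.0,-0.8,0],[1.5,-1.2,0],[1.8,-1.5,0],[1.8,-1.5,0]],"turn":[0.03,0.06,0.09,0.12,0.14]}' >/dev/null
python3 plan.py
python3 - <<'E'
from h import *
a=snap("wrist")["image"];b=snap("top")["image"];
cv2.imwrite("pics/g4.png",cv2.resize(np.hstack([a,b]),(800,250))[:,:,::-1])
E
```

```text
t 7.83 tcp [0.4493 0.4289 0.1454] yaw 3.117 gap 0.0144 F [-0.6 -0.7 -0.9] j [ 0.63  0.44  0.02  1.15 -0.    0.66]
```

View pics/g4.png

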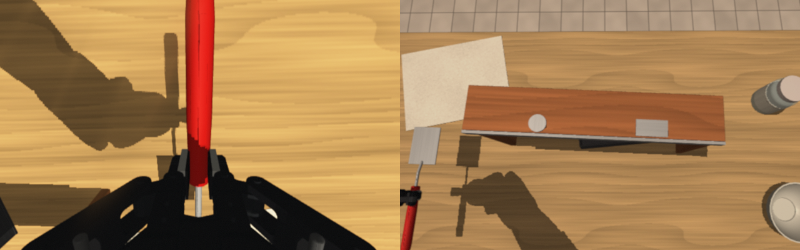

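The spatula is held and its blade points ahead at (425,145) in the composite. Next I back off in x, then move sideways to line up with the switch.

```bash
python3 plan.py 0.37 0.40 0.185 3.09
python3 -m crank '{"travel":[[0.5,0.15,-0.2],[1.0,0.3,-0.4],[1.5,0.45,-0.7],[1.97,0.6,-1.0],[1.97,0.6,-1.0]],"turn":[0.01,0.02,0.027,0.027,0.027]}' >/dev/null
python3 plan.py 0.37 0.13 0.185 3.09
```

```text
t 7.93 tcp [0.4521 0.4313 0.1457] yaw 3.119 gap 0.0145 F [-0.1 -0.1  0.1] j [ 0.63  0.44  0.03  1.15 -0.    0.66]
travel [ 2.03 -0.83 -0.99] turn [0.029]
t 8.35 tcp [0.3724 0.4599 0.1876] yaw 3.096 gap 0.0144 F [ 0.1 -0.1 -0.2] j [0.75 0.36 0.   1.21 0.   0.8 ]
travel [-0.32 -8.24  0.04] turn [0.006]
```

```bash
python3 -m crank '{"travel":[[0,-0.9,0],[0,-1.8,0],[0,-2.7,0],[0,-3.6,0],[0,-4.5,0]],"turn":[0,0,0,0,0]}' >/dev/null
python3 -m crank '{"travel":[[0,-0.9,0],[0,-1.8,0],[-0.05,-2.7,0],[-0.1,-3.5,0],[-0.1,-3.75,0]],"turn":[0,0,0,0,0]}' >/dev/null
python3 plan.py 0.487 0.127 0.185 3.09
python3 - <<'E'
from h import *
a=snap("top")["image"]
cv2.imwrite("pics/t5.png",cv2.resize(a[100:400,100:500],(800,600))[:,:,::-1])
E
```

```text
t 9.18 tcp [0.3626 0.124  0.1852] yaw 3.089 gap 0.0142 F [-0.   1.3 -1.2] j [ 0.12 -0.04 -0.48  1.13 -0.    0.17]
travel [-3.1   0.24  0.01] turn [-0.001]
```

View pics/t5.png

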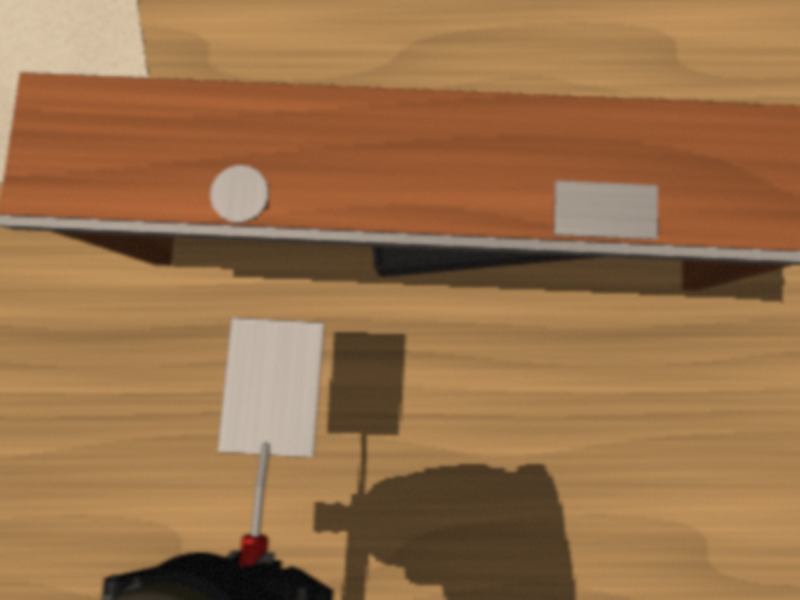

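The crop shows the blade with corners (232,318), (324,322), (314,457) and (218,452), and the disc at (239,194). Working out the blade's height from its size and its offset from the tool.

```bash
python3 - <<'E'
from h import *
c=snap("top")
q=np.array([(232,318),(324,322),(314,457),(218,452)])/2.+100
for z in(.16,.17,.18,.19,.2):
    X=np.array([ray(c,p,z) for p in q]);n=lambda a,b:round(1000*float(np.linalg.norm(X[a]-X[b])),1)
    m=(X[0]+X[1]-X[2]-X[3])/2
    print(z,X.mean(0).round(4),"widths",n(0,1),n(2,3),"len",n(1,2),n(0,3),"yaw",round(float(np.arctan2(m[1],m[0])),3))
E
python3 plan.py
```

```text
0.16 [0.4765 0.1222 0.16  ] widths 66.6 67.4 len 93.3 92.9 yaw -0.055
0.17 [0.4768 0.1202 0.17  ] widths 65.5 66.3 len 91.8 91.4 yaw -0.055
0.18 [0.4771 0.1183 0.18  ] widths 64.4 65.2 len 90.2 89.9 yaw -0.055
0.19 [0.4775 0.1163 0.19  ] widths 63.3 64.1 len 88.7 88.4 yaw -0.055
0.2 [0.4778 0.1144 0.2   ] widths 62.3 63.0 len 87.2 86.9 yaw -0.055
t 9.28 tcp [0.3628 0.1256 0.1852] yaw 3.088 gap 0.0147 F [-0.2 -0.4 -0.9] j [ 0.12 -0.04 -0.48  1.13 -0.    0.18]
```

```bash
python3 plan.py 0.485 0.128 0.185
python3 -m crank '{"travel":[[-0.5,0,0],[-1.2,0.1,0],[-2.0,0.15,0],[-2.7,0.2,0],[-3.0,0.22,0]],"turn":[0,0,0,0,0]}' >/dev/null
python3 -m crank '{"travel":[[0,0,0],[0,0,-0.2],[0,0,-0.4],[0,0,-0.6],[0,0,-0.6]],"turn":[0,0,0,0,0]}' >/dev/null
python3 plan.py
python3 - <<'E'
from h import *
a=snap("scene")["image"];b=snap("top")["image"]
cv2.imwrite("pics/s6.png",np.hstack([cv2.resize(a[60:260,200:420],(440,400)),cv2.resize(b[100:300,130:310],(360,400))])[:,:,::-1])
E
```

```text
t 9.28 tcp [0.3628 0.1256 0.1852] yaw 3.088 gap 0.0147 F [-0.2 -0.4 -0.9] j [ 0.12 -0.04 -0.48  1.13 -0.    0.18]
travel [-3.05  0.22  0.01] turn [0]
t 10.12 tcp [0.4821 0.1305 0.2114] yaw 3.092 gap 0.0143 F [0.4 0.1 0. ] j [ 0.1   0.17 -0.19  1.21 -0.    0.15]
```

View pics/s6.png

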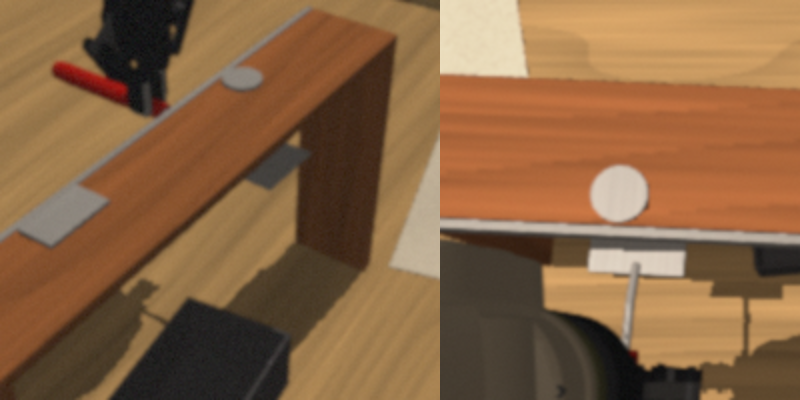

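The blade is under the shelf, with its far end visible behind the shelf below the disc. Raising in small steps and watching the force.

```bash
for i in 1; do python3 -m crank '{"travel":[[0,0,-0.1],[0,0,-0.2],[0,0,-0.3],[0,0,-0.3],[0,0,-0.3]],"turn":[0,0,0,0,0]}' >/dev/null; python3 plan.py;done
python3 -m crank '{"travel":[[0,0,-0.04],[0,0,-0.08],[0,0,-0.12],[0,0,-0.12],[0,0,-0.12]],"turn":[0,0,0,0,0]}' >/dev/null; python3 plan.py
python3 -m crank '{"travel":[[0,0,-0.04],[0,0,-0.08],[0,0,-0.12],[0,0,-0.12],[0,0,-0.12]],"turn":[0,0,0,0,0]}' >/dev/null; python3 plan.py
```

```text
t 10.63 tcp [0.4818 0.13   0.2212] yaw 3.092 gap 0.0142 F [ 0.9  0.7 -1.2] j [ 0.1   0.17 -0.17  1.23 -0.    0.15]
t 11.05 tcp [0.4815 0.13   0.2254] yaw 3.092 gap 0.0142 F [ 2.  -0.8 -3.6] j [ 0.1   0.17 -0.16  1.25 -0.    0.15]
t 11.47 tcp [0.4814 0.13   0.2305] yaw 3.092 gap 0.0141 F [ 1.1 -0.4 -4.1] j [ 0.1   0.17 -0.15  1.26 -0.    0.15]
```

```bash
python3 -m crank '{"travel":[[0,0,-0.04],[0,0,-0.08],[0,0,-0.12],[0,0,-0.12],[0,0,-0.12]],"turn":[0,0,0,0,0]}' >/dev/null; python3 plan.py
python3 -m crank '{"travel":[[0,0,-0.03],[0,0,-0.06],[0,0,-0.08],[0,0,-0.08],[0,0,-0.08]],"turn":[0,0,0,0,0]}' >/dev/null; python3 plan.py
python3 -m crank '{"travel":[[0,0,-0.03],[0,0,-0.06],[0,0,-0.08],[0,0,-0.08],[0,0,-0.08]],"turn":[0,0,0,0,0]}' >/dev/null; python3 plan.py
```

```text
t 11.88 tcp [0.4814 0.13   0.2354] yaw 3.092 gap 0.0145 F [ 0.5 -0.8 -3.8] j [ 0.1   0.16 -0.14  1.27 -0.    0.15]
t 12.3 tcp [0.4816 0.13   0.2383] yaw 3.092 gap 0.0141 F [ 1.5 -0.2 -5.8] j [ 0.1   0.16 -0.13  1.28 -0.    0.15]
t 12.72 tcp [0.4819 0.13   0.2414] yaw 3.092 gap 0.0141 F [  4.7  -0.4 -10.3] j [ 0.1   0.16 -0.12  1.28 -0.    0.15]
```

```bash
python3 -m crank '{"travel":[[0,0,-0.03],[0,0,-0.06],[0,0,-0.08],[0,0,-0.08],[0,0,-0.08]],"turn":[0,0,0,0,0]}' >/dev/null; python3 plan.py
python3 -m crank '{"travel":[[0,0,0.15],[0,0,0.4],[0,0,0.8],[0,0,1.2],[0,0,1.2]],"turn":[0,0,0,0,0]}' >/dev/null; python3 plan.py
python3 -m crank '{"travel":[[0.6,-0.1,0],[1.3,-0.2,0],[2.0,-0.3,0],[2.7,-0.4,0],[3.0,-0.4,0]],"turn":[0,0,0,0,0]}' >/dev/null; python3 plan.py 0.42 0.40 0.2
```

```text
t 13.13 tcp [0.4819 0.13   0.2441] yaw 3.092 gap 0.0142 F [  7.    0.1 -13.4] j [ 0.1   0.16 -0.12  1.29 -0.    0.15]
t 13.55 tcp [0.48   0.1301 0.1946] yaw 3.092 gap 0.0144 F [-0.4 -0.4 -1.6] j [ 0.1   0.18 -0.22  1.17  0.    0.15]
t 13.97 tcp [0.3577 0.1199 0.1977] yaw 3.092 gap 0.0146 F [-1.7  0.9 -1.7] j [ 0.11 -0.06 -0.47  1.16  0.    0.16]
travel [-1.21  7.07 -0.06] turn [0]
```

Contact came at TCP z ≈ 0.223. Force then stayed flat at about 4 N for roughly 13 mm and rose to 13 N at the stop, so the switch is fully up. Now I'll put the spatula back on clear table.

```bash
python3 -m crank '{"travel":[[0,0.9,0],[0,1.8,0],[0,2.7,0],[-0.1,3.6,0],[-0.2,4.5,0]],"turn":[0,0,0,0,0]}' >/dev/null
python3 -m crank '{"travel":[[-0.2,0.9,0],[-0.4,1.8,0.3],[-0.7,2.7,0.8],[-1.0,3,1.6],[-1.0,3,2.4]],"turn":[0,0,0,0,0]}' >/dev/null
python3 plan.py 0.42 0.42 0.01
```

```text
t 14.8 tcp [0.4279 0.4227 0.1015] yaw 3.094 gap 0.0145 F [ 0.1  0.5 -1.4] j [ 0.65  0.42 -0.12  1.02  0.    0.69]
travel [ 0.21 -0.09  2.28] turn [0]
```

```bash
python3 -m crank '{"travel":[[0,0,0.6],[0,0,1.2],[0,0,1.6],[0,0,1.8],[0,0,1.9]],"turn":[0,0,0,0,0]}' >/dev/null;python3 plan.py
python3 -m crank '{"travel":[[0,0,0.05],[0,0,0.1],[0,0,0.15],[0,0,0.2],[0,0,0.25]],"turn":[0,0,0,0,0]}' >/dev/null;python3 plan.py
```

```text
t 15.22 tcp [0.4237 0.4174 0.024 ] yaw 3.092 gap 0.0145 F [-0.4 -0.9 -0.8] j [ 0.64  0.49 -0.22  0.86  0.    0.69]
t 15.63 tcp [0.4243 0.4177 0.0156] yaw 3.092 gap 0.0142 F [ 0.2  0.6 -0.8] j [ 0.64  0.5  -0.23  0.84 -0.    0.69]
```

```bash
python3 -m crank '{"travel":[[0,0,0.06],[0,0,0.12],[0,0,0.18],[0,0,0.18],[0,0,0.18]],"turn":[0,0,0,0,0]}' >/dev/null;python3 plan.py
python3 -m crank '{"travel":[[0,0,0],[0,0,0],[0,0,0],[0,0,0],[0,0,0]],"turn":[0,0,0,0,0]}' 50 >/dev/null;python3 plan.py
python3 -m crank '{"travel":[[0,0,-0.3],[0,0,-1],[0,0,-2],[0,0,-3],[0,0,-4]],"turn":[0,0,0,0,0]}' >/dev/null
python3 plan.py 0.35 0.16 0.19
python3 - <<'E'
from h import *
c=snap("wrist");s=get_state()
from plan import yawof
R,y=yawof(s["orientation"]);C=-c["R"].T@c["t"]
print("cam in tool",(R.T@(C-s["tcp_pos"])).round(3),"axes in tool",(R.T@c["R"].T).round(3).tolist(),c["K"][0,0])
E
```

```text
t 16.05 tcp [0.4237 0.4172 0.0075] yaw 3.092 gap 0.0144 F [ 1.   0.1 -2. ] j [ 0.64  0.51 -0.24  0.82 -0.    0.69]
t 16.47 tcp [0.4239 0.4173 0.0078] yaw 3.092 gap 0.0499 F [ 0.1  1.1 -0.2] j [ 0.64  0.51 -0.24  0.82 -0.    0.69]
t 16.88 tcp [0.4233 0.4169 0.1691] yaw 3.092 gap 0.0502 F [ 0.9 -0.5  0.7] j [ 0.64  0.37 -0.02  1.18 -0.    0.69]
travel [ 1.51 -6.51 -0.52] turn [0]
cam in tool [ 0.076 -0.002 -0.132] axes in tool [[-0.001, -0.959, -0.282], [1.0, 0.002, -0.009], [0.009, -0.282, 0.959]] 297.9808263722053
```

The spatula is down and released. By calibration, the wrist camera can see the switch below the lip from near TCP (0.454, 0.292, 0.29), off to the side of the closed fingers. Looking from there.

```bash
python3 -m crank '{"travel":[[0,0,-0.8],[0,0,-1.6],[-0.2,-0.7,-2.4],[-0.5,-1.4,-3],[-0.77,-2.1,-3]],"turn":[0,0,0,0,0]}' 0 >/dev/null
python3 -m crank '{"travel":[[0,-0.6,0],[0,-1.0,0],[0,-1.0,0],[0,-1.0,0],[0,-1.0,0]],"turn":[0,0,0,0,0]}' >/dev/null
python3 plan.py
python3 - <<'E'
from h import *
c=snap("wrist");cv2.imwrite("pics/w7.png",cv2.resize(c["image"][200:,:],(800,250))[:,:,::-1] if 0 else cv2.resize(c["image"][200:,:320],(800,500),interpolation=cv2.INTER_CUBIC)[:,:,::-1])
for z in(.218,.230,.262):
    for x,y in((.592,.122),(.578,.122),(.592,.136),(.592,.108)):
        p=c["R"]@[x,y,z]+c["t"];p=c["K"]@p;p=p[:2]/p[2];print(z,x,y,((p-[0,200])*2.5).round(0))
E
```

```text
t 17.77 tcp [0.4485 0.2924 0.2876] yaw 3.092 gap -0.0002 F [-0.5 -0.4  0.3] j [0.43 0.23 0.07 1.41 0.   0.48]
0.218 0.592 0.122 [341. 428.]
0.218 0.578 0.122 [332. 397.]
0.218 0.592 0.136 [379. 426.]
0.218 0.592 0.108 [302. 429.]
0.23 0.592 0.122 [320. 457.]
0.23 0.578 0.122 [310. 425.]
0.23 0.592 0.136 [361. 456.]
0.23 0.592 0.108 [280. 459.]
0.262 0.592 0.122 [256. 551.]
0.262 0.578 0.122 [244. 516.]
0.262 0.592 0.136 [302. 549.]
0.262 0.592 0.108 [210. 553.]
```

View pics/w7.png

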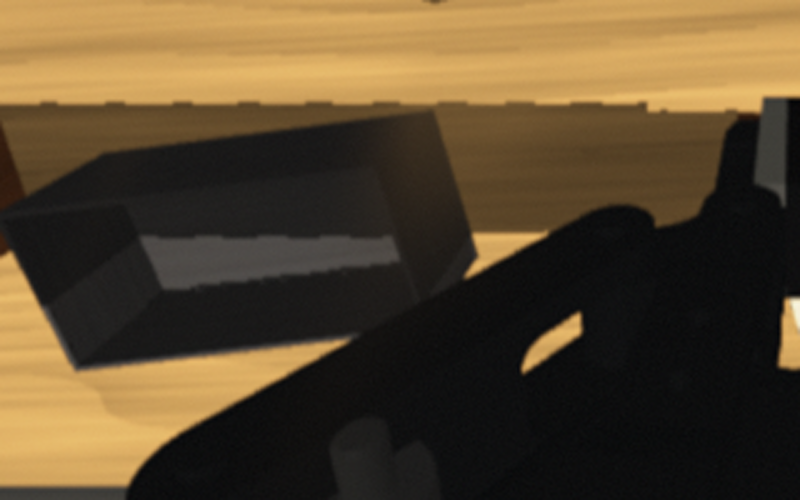

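The loaf tin is visible, but the switch's predicted spot, crop (320,457), is behind the finger linkage. Moving left to bring it to the clear corner.

```bash
python3 -m crank '{"travel":[[0,0.7,0],[0.2,1.4,-0.1],[0.5,2.1,-0.2],[0.5,2.1,-0.2],[0.5,2.1,-0.2]],"turn":[0,0,0,0,0]}' >/dev/null
python3 plan.py
python3 - <<'E'
from h import *
c=snap("wrist");cv2.imwrite("pics/w8.png",cv2.resize(c["image"][240:,:200],(800,640))[:600,:,::-1] if 0 else cv2.resize(c["image"][250:,:200],(800,600),interpolation=cv2.INTER_CUBIC)[:,:,::-1])
for z in(.218,.230,.262):
    for x,y in((.592,.122),(.578,.122),(.592,.136),(.592,.108)):
        p=c["R"]@[x,y,z]+c["t"];p=c["K"]@p;p=p[:2]/p[2];print(z,x,y,((p-[0,250])*4).round(0))
E
```

```text
t 18.23 tcp [0.4317 0.379  0.2951] yaw 3.096 gap 0.0003 F [-0.1 -1.2  0. ] j [ 0.58  0.31  0.19  1.46 -0.    0.63]
0.218 0.592 0.122 [212. 524.]
0.218 0.578 0.122 [194. 477.]
0.218 0.592 0.136 [271. 522.]
0.218 0.592 0.108 [153. 526.]
0.23 0.592 0.122 [167. 571.]
0.23 0.578 0.122 [147. 523.]
0.23 0.592 0.136 [228. 569.]
0.23 0.592 0.108 [106. 573.]
0.262 0.592 0.122 [ 25. 718.]
0.262 0.578 0.122 [  0. 666.]
0.262 0.592 0.136 [ 94. 715.]
0.262 0.592 0.108 [-44. 720.]
```

View pics/w8.png

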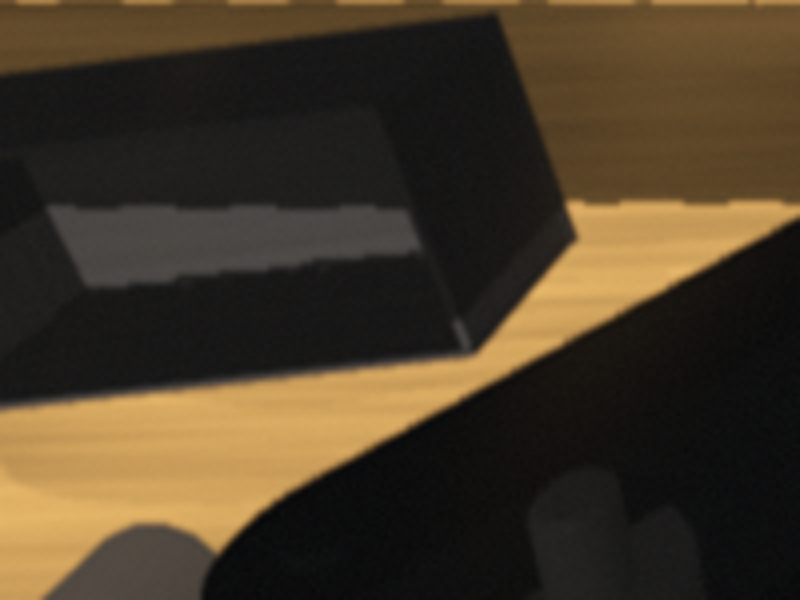

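The grey round switch shows at crop (150,523). Its front bottom rim is predicted at (147,523) when fully up and at (194,477) when off, so it is up. The robot is clear of everything and the warmer was never approached, so I'm handing in.

```bash
python3 -c "
from workcell import *
print(hand_in())"
```

```text
the job is handed in; nothing more can be done
None
```

The work light's round switch is up and released, and I handed the job in at about 18 s of the 40 s allowed. The tool could only point down, so I picked up the spatula from the table, slid its blade under the switch and raised it. I then laid the spatula back on clear table and backed off.

**Light switch:** the force stayed at about 4 N over roughly 13 mm of lift, then rose to 13 N at the stop. A last wrist picture showed the switch's rim at (150,523). It was predicted at (147,523) for fully up and (194,477) for off.

**Clearance:** at hand-in the gripper was empty and the wrist force was near zero. The highest wrist force I saw was about 19 N.

**Failed along the way:**
- The first grasp was too high: the fingers closed above the handle and pressed on it. The second try, about 8 mm lower, held.
- One sideways move went about 30 mm the wrong way, without touching anything.
- The first view of the switch was blocked by the fingers.

**Not checked:** I took no picture of the warmer switch. It is about 0.22 m from where the blade worked, and nothing came near it.

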